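Settle the pine-cone carrier into its three-seat painting stand

ROBOT

A 6-joint arm with a two-finger parallel gripper is mounted at the origin on the work surface. World frame = base frame: x ahead of the robot, y to its left, z up, the work surface at z = 0. Lengths are in m, angles in rad, forces in N, time in s.
With the tool pointing down it reaches from about 0.375 to 0.925 m from the base axis. Payload 5.7 kg.
Tool frame: the origin (TCP) lies at the very end of the fingers, on their centre line; the grasp point (between the pads) lies 19 mm behind it; x points along the fingers, z is the direction in which the jaws open and shut, and the axes are right-handed (so a half turn about x gives the same grasp; the last joint's range is limited). The gripper opens to 85 mm and grips with 20 to 120 N. Pads are 22 mm wide; open, the fingers measure 114 mm over their backs; the gripper's body (76 mm by 85 mm) begins 54 mm behind the grasp point. The pads swing forward as they close: fully open they stand 13 mm farther back than shut.
Start: joints at [1.138, 0.359, 1.51, -0, 1.272, -0.115], TCP at [0.187, 0.57, 0.203] pointing down, gripper open.
Joint ranges: [-2.97, 2.97], [-1.01, 2.36], [0.21, 2.38], [-0.96, 4.11], [0.2, 2.71], [-2.98, 2.98]. Speed limits (rad/s): [2.39, 2.39, 3.14, 3.14, 3.14, 3.14].

INTERFACE

Orientations are given as a unit quaternion [x, y, z, w].
In Python, from cell import r gives the robot as it stands.
- The arm moves only by the tool step_arm, never from a script. Its argument "plan" is text: rows parted by semicolons, each of 7 numbers parted by spaces: the turn, a rotation vector about the tool's x, y, z in rad, then the shift along the tool's x, y, z in cm, then the finger opening in cm, from 0 to 8.54. In form: rx ry rz x y z fingers; .... A call has 1 to 10 rows; each row is the pose to reach, as a shift and turn from the pose measured when the call began, along the tool's axes at that moment; what a row does not reach only later rows make up. A row lasts 1/8 s, in which the tool goes at most 62.5 mm and 10.7 degrees, less where a joint would pass 70% of its speed; a pose out of reach is approached as far as the arm can. A call with a gripper value outside its range is refused whole. The fingers move at their own pace and stop on an object; "newtons" is the grip in N (left out, the last holds). Time passes only in rows, so rows that repeat a pose let the fingers close. It gives the time, the measured TCP pose, the force and the opening at its end, in the units of the state.
- r.read_state(): the state, without advancing time (a new reading comes with each control period).
- r.grab_frame(name): name is "scene" or "top" or "wrist"; returns (picture, depth): 400x640x3 uint8, red, green, blue; 400x640 float32, m along the optical axis (not along the pixel's ray), 0 where there is no reading.
- r.camera_info(name): a dict with "fx", "fy", "cx", "cy" (pixels), "world_from_camera" (4x4, takes a point from camera to world coordinates). Camera axes: x right, y up, looking along -z (the intrinsics and any distortion apply to the point x, -y, -z); pixel columns grow to the right and rows downward; lengths in m; the calibration is good to about 2 mm. The wrist camera is an equidistant fisheye: a pixel r from the principal point sees the ray r / f radians off the axis. A picture is of the moment at which its call begins: read the wrist's pose just before it. camera_info takes no time and is no camera call; for the wrist camera it gives the pose at the moment of the call.
- r.job_done(): hands the job in, once; it reports no verdict.
The state is a dict: "time": time; "qpos": joint angles; "joint_vel": joint speeds; "joint_efforts": joint torques, N m; "tool_pos": TCP position; "tcp_rot": TCP orientation; "ft_force": force on the tool from outside, world axes, zero at the start; "ft_torque": the same for the moment, N m; "grip_width": finger opening in m.
Only numpy, scipy, OpenCV 4.12 (cv2) and the standard library are available. Lean on these libraries where they do the work, as an engineer would, in place of code of your own. Each camera call takes 0.05 s, during which the arm holds its last target. There are 200 camera calls.

TASK

Lift the T-shaped pine-cone carrier by its sprung wooden bar handle and set it on the metal stand so that its three ball feet are fully home: one in the cone seat, one in the groove, one on the flat. The clamped seat plate may sit anywhere along its channel, so feel for the seats gently; then, with the feet home, press the handle about half-way down for a moment to bed them, never hard and never down to its stop, and let go. Leave the jar, the loose pine cone and the brush where they are.

Things in the scene. Friction and masses are not known exactly. Their poses are not given: they have to be found in the camera images.
- grip (a point): centre of the carrier's handle: an upright-sided wooden bar 60 mm long (carrier y) x 16 mm wide (carrier x) x 24 mm high, 68 mm above the bottoms of the feet when not pressed. Grip it across the 16 mm width. Axes as the carrier's. Small pine cones (radius 13, tops 64 mm up) stand at carrier x -25, y +54 and -54 mm. The bar's underside is 26 mm above the plate; it slides down on two thin rods.
- handle (a joint): how far the sprung handle is pressed down into the carrier, m: 0 = up, 0.014 = on its stop. The spring pushes with 2.1 N at 0 and 0.7 N more per mm. The carrier hangs on the handle's upper stop when lifted.
- carrier: T-shaped plywood carrier, about 0.40 kg (up to a third more or less), standing on three 16 mm steel balls; origin at the level of the bottoms of the balls, under the middle of the handle; z up. The cross-bar of the T (26 x 136 mm) lies along y at x = -25 mm, the stem runs along +x to 43 mm. Plate 8 mm thick, top 30 mm above the origin.
- foot_cone (a point): centre of the ball foot (radius 8 mm) at carrier x -25, y +50 mm, 8 mm above the carrier's origin; it belongs in the cone seat.
- foot_groove (a point): centre of the ball foot at carrier x -25, y -50 mm, 8 mm above the origin; it belongs in the groove.
- foot_flat (a point): centre of the ball foot under the stem at carrier x +25, y 0, 8 mm above the origin; it belongs on the flat seat.
- base: the stand: dark steel channel fixed to the table, 160 mm (its x, -90 to +70) x 156 mm (y), side rails 18 mm high; origin on the table, z up. In it an aluminium seat plate (120 x 142 mm) carries the three seats, clamped anywhere from 16 mm towards -x to 16 mm towards +x of its middle place; this shift is not measured and cannot be changed; no play across the channel or in yaw.
- cone_mid (a point): where the cone seat's mouth would be with the seat plate in its middle place: stand x -25, y +50 mm, 34 mm above the table (fixed to the channel, so the true seat lies up to 16 mm away along the stand's x). The cone: mouth 16 mm wide, walls 50 degrees from horizontal, in the middle of a flat-topped block 80 mm long in x, 30 mm in y, top 34 mm above the table.
- groove_mid (a point): the same for the groove: stand x -25, y -50 mm, 34 mm up; it runs along y, with mouth, walls and block as for the cone. A foot home in cone or groove is 5.1 mm lower than on the block's top: its ball's centre is 36.9 mm above the table instead of 42. All home, the carrier is level, its x and y axes along the stand's.
- flat_mid (a point): the same for the flat seat: stand x +25, y 0, a 36 mm square block, top 28.9 mm above the table, so that the foot home on it has its ball's centre at 36.9 mm too.
- jar: closed paint jar, 52 mm diameter, 62 mm high, bystander; origin at the centre of its underside.
- bigcone: loose large pine cone, 72 mm diameter, 85 mm high, standing upright, bystander; origin at the centre of its underside.
- brush: paint brush lying on the table, 190 mm long, bystander; origin at table level near its middle.
Things that resemble listed ones, but are neither listed nor needed, are in the scene too. Of the things that look like the carrier, the largest one is meant. There is more than one size of the base; the job needs the larger.

How it is judged:
On the way:
1. with all three feet home in their seats, the handle is pressed about half-way down (4.5 mm or more) for 0.2 s (z of foot_cone in the frame of base between 0.0352 and 0.0379 m and z of foot_groove in the frame of base between 0.0352 and 0.0379 m and z of foot_flat in the frame of base between 0.0352 and 0.0379 m and y of foot_cone in the frame of base between 0.046 and 0.054 m and y of foot_groove in the frame of base between -0.054 and -0.046 m and angle between carrier's own z axis and vertical below 0.02 rad and value of joint handle above 0.0045 m), for 0.2 s.
At the end, for the whole second after the job is handed in: all three ball centres are 36.9 mm (-1.7, +1.0) above the stand's underside, cone and groove feet within 4 mm of their places across the channel, the carrier level within 0.02 rad, at rest, let go, its handle up (z of foot_cone in the frame of base between 0.0352 and 0.0379 m and z of foot_groove in the frame of base between 0.0352 and 0.0379 m and z of foot_flat in the frame of base between 0.0352 and 0.0379 m and y of foot_cone in the frame of base between 0.046 and 0.054 m and y of foot_groove in the frame of base between -0.054 and -0.046 m and angle between carrier's own z axis and vertical below 0.02 rad and contact force between the fingers and carrier below 0.1 N and linear speed of carrier below 0.01 m/s and value of joint handle below 0.0015 m); the robot touches nothing.
It fails at once if the carrier presses or strikes the stand with more than 25 N (contact force between carrier and base above 25 N).
It fails at once if the handle is pushed down to its stop (over 13 mm) (value of joint handle above 0.013 m).
It fails at once if the jar is moved by more than 20 mm (distance of jar from where it was at the start of the episode above 0.02 m).
It fails at once if the bigcone is moved by more than 20 mm (distance of bigcone from where it was at the start of the episode above 0.02 m).
It fails at once if the brush is moved by more than 20 mm (distance of brush from where it was at the start of the episode above 0.02 m).
It also fails if it takes over 72 s, if anything falls off the work surface, if the arm or the gripper's body presses on something with over 40 N, if the wrist force passes 120 N, or if a joint passes its speed limit or range.

## Working session

There is one attempt and no reset: what is moved stays moved. The work goes in short steps, Python scripts to look and compute and a tool call to move; the robot and the scene stay as the last step left them, time stands still between calls to the robot, and variables do not carry over. Pictures are saved under pics/ and viewed, about 8 in all and at most 12, crops included, and the job is handed in when it is done.

Besides the shell and the picture viewer there is one more tool, called after ">>>" in YAML: its name, and indented under it one key for each argument. step_arm: Moves the arm, as the interface text tells. Its arguments: {"type":"object","properties":{"plan":{"type":"string"},"newtons":{"type":"number"}},"required":["plan"]}

```bash
mkdir -p pics; ls
cat > h.py <<'E'
import numpy as np, cv2
from cell import r
def snap(n,f):
    ci=r.camera_info(n); p,d=r.grab_frame(n); cv2.imwrite(f'pics/{f}.png',p[:,:,::-1]); np.savez(f'pics/{f}.npz',p=p,d=d,fx=ci['fx'],fy=ci['fy'],cx=ci['cx'],cy=ci['cy'],T=np.array(ci['world_from_camera'])); return p,d,ci
E
python3 - <<'E'
from h import *
for n in('top','scene'):
    p,d,ci=snap(n,n+'0'); print(n,ci)
print(r.read_state())
a=cv2.imread('pics/top0.png')
E
```

```text
pics
top {'fx': 388.9403917425938, 'fy': 388.9403917425938, 'cx': 325.3548074442285, 'cy': 195.13504924712277, 'world_from_camera': array([[ 0.01529884,  0.9920829 , -0.12464936,  0.37560973],
       [-0.99968932,  0.01272315, -0.02143347, -0.03741615],
       [-0.01967784,  0.12493854,  0.99196933,  0.96064575],
       [ 0.        ,  0.        ,  0.        ,  1.        ]])}
scene {'fx': 511.28825619453306, 'fy': 511.28825619453306, 'cx': 322.14101689557253, 'cy': 202.54685699137173, 'world_from_camera': array([[ 0.74027673, -0.54420965,  0.3947483 ,  1.05873159],
       [ 0.67216645,  0.61091444, -0.4183011 , -0.64849774],
       [-0.01351394,  0.57499513,  0.81804521,  1.31299863],
       [ 0.        ,  0.        ,  0.        ,  1.        ]])}
{'time': 0.1, 'qpos': array([ 1.13788133e+00,  3.59457531e-01,  1.51130947e+00,  3.06443574e-05,
        1.27252551e+00, -1.15103021e-01]), 'joint_vel': array([-0.00032824, -0.00035931, -0.00211112,  0.00098511, -0.00055416,
       -0.00085437]), 'joint_efforts': array([ 6.51092487e-04, -5.28652310e+01, -2.79350924e+01, -6.72858505e-05,
        4.83620839e-03, -3.37866379e-05]), 'tool_pos': array([0.18721279, 0.56935141, 0.20212868]), 'tcp_rot': array([-0.41486381,  0.57335036,  0.41429363,  0.57229203]), 'ft_force': array([-0.42048512,  0.0620879 ,  0.10685688]), 'ft_torque': array([ 0.03923167,  0.01498354, -0.03977187]), 'grip_width': 0.08548044830325155}
```

View pics/top0.png

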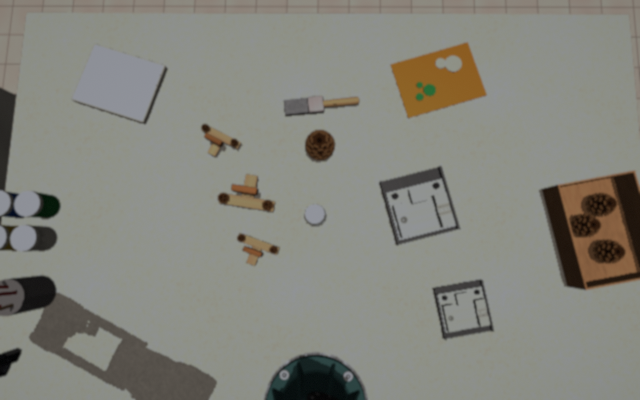

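View pics/scene0.png

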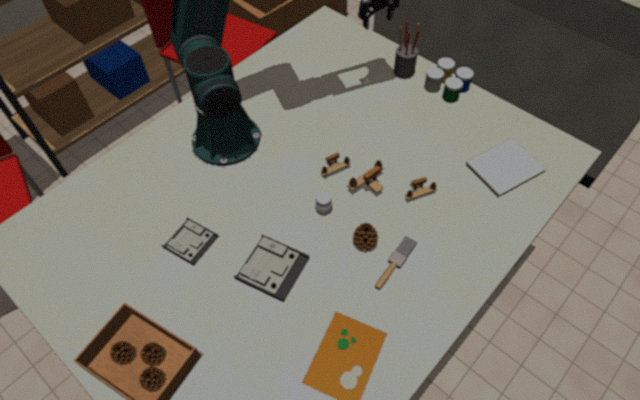

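Carrier candidates (top view) are at px (220,138), (246,193) and (258,247). The largest is (246,193). Stand candidates are (420,205), the larger, and (463,308). I'll check both choices in one crop.

```bash
cat >> h.py <<'E'
def ray(z,u,v,n):
    "pixels->world on plane z=n (pinhole npz)"
    T=z['T'];c=np.array([(u-z['cx'])/z['fx'],-(v-z['cy'])/z['fy'],-1.]);w=T[:3,:3]@c
    return T[:3,3]+w*(n-T[2,3])/w[2]
def dep(z,u,v):
    d=z['d'][v,u];T=z['T'];return T[:3,3]+T[:3,:3]@(d*np.array([(u-z['cx'])/z['fx'],-(v-z['cy'])/z['fy'],-1.]))
E
python3 - <<'E'
from h import *
z=np.load('pics/top0.npz');a=cv2.imread('pics/top0.png')
c1=cv2.resize(a[170:220,205:285],None,fx=5,fy=5,interpolation=2);c2=cv2.resize(a[160:250,370:470],None,fx=4,fy=4,interpolation=2)
o=np.zeros((620,800,3),np.uint8);o=np.zeros((360,800,3),np.uint8);o[:250,:400]=c1;o[:360,400:800]=c2
cv2.imwrite('pics/crop1.png',o)
for u,v in[(246,193),(244,187),(420,205),(320,145),(315,215),(463,308)]:print(u,v,dep(z,u,v).round(3))
# stand outline: by depth height >8mm
H=np.zeros((400,640))
vv,uu=np.mgrid[:400,:640];d=z['d'];C=np.stack([(uu-z['cx'])/z['fx']*d,-(vv-z['cy'])/z['fy']*d,-d],-1);W=C@z['T'][:3,:3].T+z['T'][:3,3]
for nm,(u0,u1,v0,v1) in dict(stand=(370,470,160,250),carr=(205,285,165,220)).items():
    P=W[v0:v1,u0:u1].reshape(-1,3);m=(P[:,2]>.010)&(P[:,2]<.12);Q=P[m][:,:2].astype(np.float32)
    print(nm,m.sum(),cv2.minAreaRect(Q),np.percentile(P[m][:,2],[5,50,95,99]))
E
```

```text
246 193 [0.489 0.164 0.079]
244 187 [0.503 0.169 0.078]
420 205 [ 0.473 -0.247  0.015]
320 145 [ 0.603 -0.004  0.082]
315 215 [0.442 0.005 0.062]
463 308 [ 0.231 -0.346  0.01 ]
stand 3293 ((0.4734901189804077, -0.24582839012145996), (0.15886837244033813, 0.15765312314033508), 14.94301700592041) [0.01194129 0.01671732 0.03548503 0.03712764]
carr 1001 ((0.5003496408462524, 0.1687423586845398), (0.13363797962665558, 0.08089133352041245), 81.66842651367188) [0.02732461 0.03164676 0.0808823  0.08228345]
```

View pics/crop1.png

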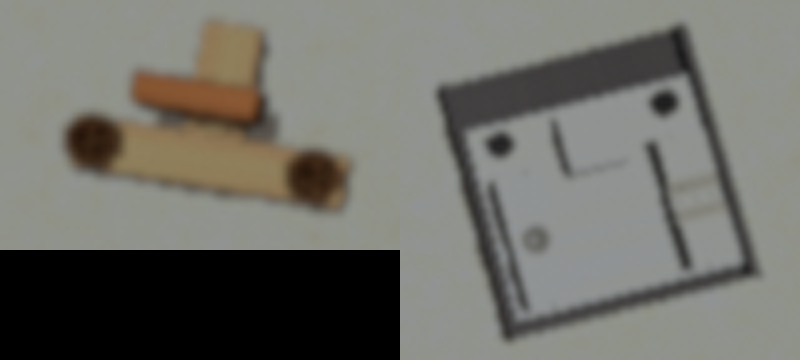

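The crop confirms the big carrier: stem towards +x, yaw about -9°. The larger stand has yaw about +15°, with the cone mark at lower left and the groove at right, so the plate is shifted towards -x.

```bash
cat >> h.py <<'E'
from scipy.spatial.transform import Rotation as R
def go(p,yaw,st=None):
    "tool x down, tool z along +-heading yaw; prints turn and shift in tool axes (cm)"
    st=st or r.read_state();R0=R.from_quat(st['tcp_rot']);best=None
    for s in(1,-1):
        x=np.array([0,0,-1.]);zz=s*np.array([np.cos(yaw),np.sin(yaw),0]);M=R.from_matrix(np.stack([x,np.cross(zz,x),zz],1))
        v=(R0.inv()*M).as_rotvec()
        if best is None or np.linalg.norm(v)<np.linalg.norm(best):best=v
    print('turn',best.round(3),'shift cm',(R0.inv().apply(np.array(p)-st['tool_pos'])*100).round(2),'axes z',R0.apply([0,0,1]).round(3),'y',R0.apply([0,1,0]).round(3))
E
python3 - <<'E'
from h import *
z=np.load('pics/top0.npz')
a=ray(z,223.4,198,.064);b=ray(z,268,205,.064);h=ray(z,244.4,189.4,.08)
y=a-b;yaw=np.arctan2(-y[0],y[1]);print(a,b,np.linalg.norm(y),np.degrees(yaw),h, (a+b)/2+.025*np.array([np.cos(yaw),np.sin(yaw),0]))
c=ray(z,370+537/4,160+238/4,.034);g=ray(z,370+695/4,160+197/4,.034);y=c-g;print('cone',c,'groove',g,np.degrees(np.arctan2(-y[0],y[1])),np.linalg.norm(y))
go([h[0],h[1],.2],yaw)
E
```

```text
[0.47848994 0.21984328 0.064     ] [0.46347316 0.11487718 0.064     ] 0.10603483004096242 -8.141669470765418 [0.49715786 0.16773238 0.08      ] [0.49572957 0.1638197  0.064     ]
cone [ 0.43948145 -0.4408079   0.034     ] groove [ 0.46503799 -0.53439145  0.034     ] 15.2743530597368 0.09701040345671574
turn [ 1.395e+00 -2.000e-03  1.000e-03] shift cm [  0.25 -41.99 -28.46] axes z [ 0.312  0.95  -0.002] y [-0.95   0.312  0.   ]
```

>>> step_arm:
  plan: "1.395 0 0 0.2 -42 -28.5 6;1.395 0 0 0.2 -42 -28.5 6;1.395 0 0 0.2 -42 -28.5 6;1.395 0 0 0.2 -42 -28.5 6;1.395 0 0 0.2 -42 -28.5 6;1.395 0 0 0.2 -42 -28.5 6;1.395 0 0 0.2 -42 -28.5 6;1.395 0 0 0.2 -42 -28.5 6;1.395 0 0 0.2 -42 -28.5 6;1.395 0 0 0.2 -42 -28.5 6"

```text
time: 1.35
tool_pos: [0.4967, 0.1671, 0.2001]
tcp_rot: [0.05, 0.706, -0.051, 0.705]
ft_force: [-0.1, 0.8, 0.3]
grip_width: 0.0598
```

Run:
```python
from h import *
st=r.read_state();print(st['time'],st['tool_pos'],st['qpos'].round(2))
p,d,ci=snap('wrist','w1');print(ci)
z=np.load('pics/top0.npz')
c=ray(z,404.25,219.5,.034);g=ray(z,443.75,209.25,.034);y=c-g;print('cone',c,'groove',g,np.degrees(np.arctan2(-y[0],y[1])),np.linalg.norm(y))
go([.497,.167,.2],np.radians(-8.3))
```

```text
1.35 [0.49669667 0.16710471 0.20007922] [ 0.19  0.25  1.67 -0.    1.22  0.34]
{'fx': 309.70691628693146, 'fy': 309.70691628693146, 'cx': 327.1541006711623, 'cy': 199.08853814883304, 'world_from_camera': array([[ 0.98983125,  0.13483809,  0.04530778,  0.50951093],
       [-0.14223946,  0.94142924,  0.30574322,  0.24568265],
       [-0.00142823, -0.30907875,  0.95103538,  0.37000778],
       [ 0.        ,  0.        ,  0.        ,  1.        ]])}
cone [ 0.4361722  -0.20556504  0.034     ] groove [ 0.46185345 -0.29931721  0.034     ] 15.319079379772969 0.0972059424947411
turn [ 0.003 -0.002  0.001] shift cm [ 0.01 -0.08  0.1 ] axes z [ 0.99  -0.141 -0.002] y [ 0.141  0.99  -0.001]
```

View pics/w1.png

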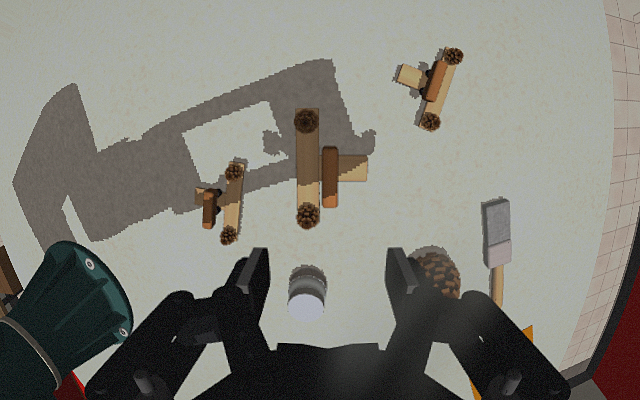

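Wrist view: the bar top runs from (323,147) to (338,207), and the carrier's cones are at (306,121) and (307,215). I'll cast fisheye rays to these.

```bash
cat >> h.py <<'E'
def fray(z,u,v,n,out='world'):
    T=z['T'];x,y=(u-z['cx'])/z['fx'],(v-z['cy'])/z['fy'];t=np.hypot(x,y);s=np.sin(t)/max(t,1e-9)
    w=T[:3,:3]@np.array([x*s,-y*s,-np.cos(t)]);return T[:3,3]+w*(n-T[2,3])/w[2]
E
python3 - <<'E'
from h import *
z=np.load('pics/w1.npz');p=z['p'].astype(int)
# bar mask: reddish wood in the box
b=p[130:220,316:346];hsv=cv2.cvtColor(b.astype(np.uint8),cv2.COLOR_RGB2HSV);m=(hsv[...,1]>135)&(hsv[...,0]<16)&(hsv[...,2]>70)
print(m.sum());d=z['d'][130:220,316:346]
T=z['T'];Q=[]
for v,u in zip(*np.nonzero(m)):
    Q.append(fray(z,u+316,v+130,.08)[:2])
Q=np.array(Q,np.float32);print(cv2.minAreaRect(Q),np.percentile(Q,[3,97],axis=0))
a=fray(z,306,121,.064);b=fray(z,307,215,.064);y=a-b;yaw=np.arctan2(-y[0],y[1]);print(a,b,np.linalg.norm(y),np.degrees(yaw),(a+b)/2+.025*np.array([np.cos(yaw),np.sin(yaw),0]))
for q in((323,147),(338,147),(323,207),(338,207)):print(fray(z,*q,.08))
E
```

```text
804
((0.4992346167564392, 0.16597998142242432), (0.07244866341352463, 0.018834169954061508), 75.30661010742188) [[0.49226862 0.14576226]
 [0.50946826 0.1997625 ]]
[0.48584674 0.22998254 0.064     ] [0.47128162 0.13279234 0.064     ] 0.0982755195779791 -8.523036830912094 [0.50328809 0.17768227 0.064     ]
[0.49916016 0.2040782  0.08      ]
[0.51315336 0.20208784 0.08      ]
[0.49043572 0.14485679 0.08      ]
[0.50518508 0.14274196 0.08      ]
```

>>> step_arm:
  plan: "0 0 0 5 0.4 0.25 5;0 0 0 10 0.4 0.25 5;0 0 0 13 0.4 0.25 5;0 0 0 15 0.4 0.25 5;0 0 0 15 0.4 0.25 5;0 0 0 15 0.4 0.25 5"

```text
time: 2.15
tool_pos: [0.4988, 0.1724, 0.0509]
tcp_rot: [0.049, 0.706, -0.05, 0.705]
ft_force: [-0.2, -0.1, -0.0]
grip_width: 0.0502
```

Run:
```python
from h import *
st=r.read_state();print(st['time'],st['tool_pos'],st['ft_force'],st['grip_width'])
snap('wrist','w2')
```

```text
2.15 [0.49875824 0.17241028 0.05088972] [-0.17005325 -0.11247731 -0.02474067] 0.05022665309855501
```

View pics/w2.png

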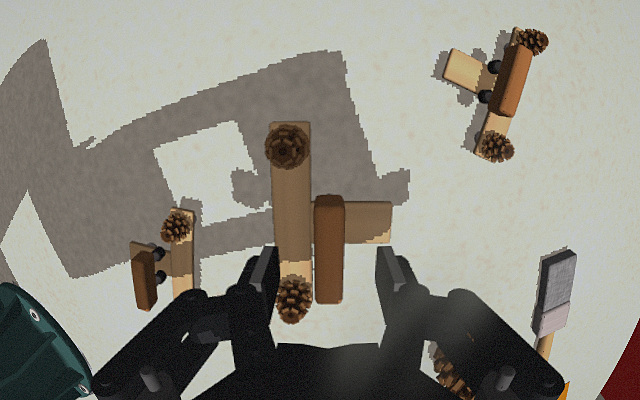

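Run:
```python
from h import *
z=np.load('pics/w2.npz')
a=fray(z,331,197,.08);b=fray(z,328.5,297,.08);print(a,b,(a+b)/2,np.linalg.norm(a-b))
for q in((288,148),(294,290)):print(fray(z,*q,.064))
st=r.read_state();R0=R.from_quat(st['tcp_rot']);print('bar centre in tool cm',(R0.inv().apply((a+b)/2-st['tool_pos'])*100).round(2))
```

```text
[0.50666676 0.20649003 0.08      ] [0.49751147 0.14919008 0.08      ] [0.50208911 0.17784006 0.08      ] 0.05802674677234472
[0.48792792 0.2306122  0.064     ]
[0.47579355 0.14558621 0.064     ]
bar centre in tool cm [-2.88  0.59  0.2 ]
```

>>> step_arm:
  plan: "0 0 0 0 0.4 0.15 5;0 0 0 0 0.4 0.15 3;0 0 0 0 0.4 0.15 1;0 0 0 0 0.4 0.15 1;0 0 0 0 0.4 0.15 1;0 0 0 0 0.4 0.15 1;0 0 0 0 0.4 0.15 1"
  newtons: 40

```text
time: 3.08
tool_pos: [0.501, 0.1759, 0.0511]
tcp_rot: [0.049, 0.706, -0.05, 0.705]
ft_force: [-1.0, 0.3, 2.3]
grip_width: 0.0101
```

Run:
```python
from h import *
st=r.read_state();print(st['time'],st['tool_pos'],st['ft_force'],st['grip_width'])
snap('wrist','w3')
```

```text
3.075 [0.50102951 0.17594829 0.05110746] [-1.00595469  0.32075616  2.34785371] 0.010065405992950657
```

View pics/w3.png

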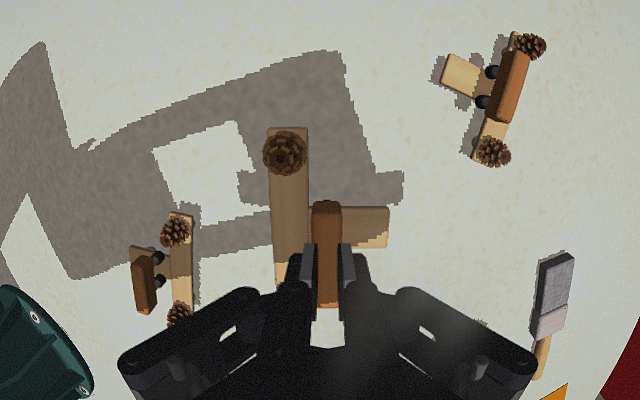

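>>> step_arm:
  plan: "0 0 0 0 0 0 0;0 0 0 0 0 0 0;0 0 0 -0.5 0 0 0;0 0 0 -1 0 0 0;0 0 0 -2 0 0 0;0 0 0 -3 0 0 0;0 0 0 -3 0 0 0"

```text
time: 4.0
tool_pos: [0.5021, 0.1762, 0.0824]
tcp_rot: [0.05, 0.705, -0.05, 0.706]
ft_force: [-0.5, -0.0, -0.7]
grip_width: 0.0
```

Run:
```python
from h import *
st=r.read_state();print(st['time'],st['tool_pos'],st['ft_force'],st['ft_torque'],st['grip_width'])
snap('wrist','w4')
```

```text
4.0 [0.50212742 0.1762009  0.08235336] [-0.4939865  -0.00398234 -0.6524022 ] [ 0.02000267 -0.00678041  0.00494562] 3.1106514021319415e-05
```

View pics/w4.png

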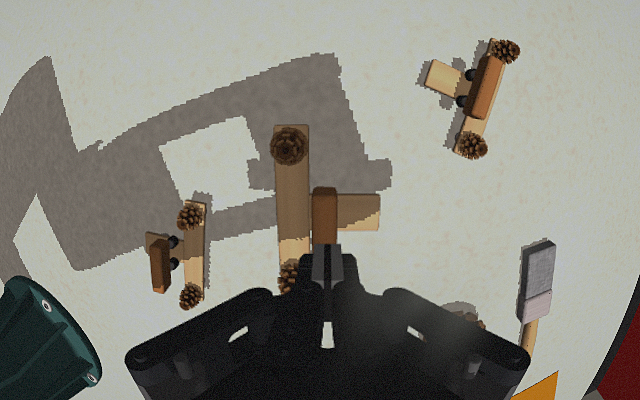

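Run:
```python
from h import *
for n in('w2','w3','w4'):
    z=np.load(f'pics/{n}.npz');T=z['T']
    def P(u,v):
        x,y=(u-z['cx'])/z['fx'],(v-z['cy'])/z['fy'];t=np.hypot(x,y);d=z['d'][v,u];s=np.tan(t)/t
        return (T[:3,3]+T[:3,:3]@(d*np.array([x*s,-y*s,-1]))).round(3)
    pts={'w2':[(329,220),(329,260),(329,290),(264,265),(385,265),(288,148)],'w3':[(327,225),(327,260),(327,295),(310,252),(345,252),(310,290),(345,290),(285,153)],'w4':[(325,205),(325,235),(318,255),(336,255),(288,145)]}[n]
    print(n,[(q,P(*q).tolist()) for q in pts])
```

```text
w2 [((329, 220), [0.511, 0.251, 0.221]), ((329, 260), [0.501, 0.172, 0.079]), ((329, 290), [0.511, 0.251, 0.221]), ((264, 265), [0.474, 0.187, 0.105]), ((385, 265), [0.527, 0.18, 0.105]), ((288, 148), [0.487, 0.23, 0.06])]
w3 [((327, 225), [0.505, 0.195, 0.079]), ((327, 260), [0.502, 0.175, 0.077]), ((327, 295), [0.499, 0.153, 0.078]), ((310, 252), [0.496, 0.188, 0.092]), ((345, 252), [0.512, 0.185, 0.091]), ((310, 290), [0.496, 0.184, 0.117]), ((345, 290), [0.51, 0.182, 0.117]), ((285, 153), [0.488, 0.231, 0.061])]
w4 [((325, 205), [0.505, 0.195, 0.078]), ((325, 235), [0.502, 0.177, 0.08]), ((318, 255), [0.501, 0.188, 0.126]), ((336, 255), [0.509, 0.186, 0.125]), ((288, 145), [0.486, 0.232, 0.06])]
```

Run:
```python
from h import *
for n,cols,rows in(('w2',(268,382),range(244,275,2)),('w3',(308,347),range(236,262,2)),('w4',(320,336),range(238,262,2))):
    z=np.load(f'pics/{n}.npz');T=z['T']
    for u in cols:
        o=[]
        for v in rows:
            x,y=(u-z['cx'])/z['fx'],(v-z['cy'])/z['fy'];t=np.hypot(x,y);d=z['d'][v,u];s=np.tan(t)/t
            q=T[:3,3]+T[:3,:3]@(d*np.array([x*s,-y*s,-1]));o.append((v,round(q[1],3),round(q[2],3)))
        print(n,u,o)
```

```text
w2 268 [(244, np.float64(0.149), np.float64(-0.001)), (246, np.float64(0.187), np.float64(0.086)), (248, np.float64(0.188), np.float64(0.088)), (250, np.float64(0.187), np.float64(0.09)), (252, np.float64(0.187), np.float64(0.092)), (254, np.float64(0.188), np.float64(0.095)), (256, np.float64(0.187), np.float64(0.096)), (258, np.float64(0.187), np.float64(0.097)), (260, np.float64(0.187), np.float64(0.1)), (262, np.float64(0.187), np.float64(0.102)), (264, np.float64(0.187), np.float64(0.104)), (266, np.float64(0.187), np.float64(0.106)), (268, np.float64(0.187), np.float64(0.106)), (270, np.float64(0.187), np.float64(0.108)), (272, np.float64(0.187), np.float64(0.11)), (274, np.float64(0.186), np.float64(0.111))]
w2 382 [(244, np.float64(0.136), np.float64(-0.001)), (246, np.float64(0.18), np.float64(0.086)), (248, np.float64(0.18), np.float64(0.089)), (250, np.float64(0.18), np.float64(0.091)), (252, np.float64(0.18), np.float64(0.092)), (254, np.float64(0.181), np.float64(0.096)), (256, np.float64(0.18), np.float64(0.096)), (258, np.float64(0.18), np.float64(0.098)), (260, np.flo
[... 1918 characters left out ...]
np.float64(0.125)), (256, np.float64(0.188), np.float64(0.127)), (258, np.float64(0.188), np.float64(0.129)), (260, np.float64(0.188), np.float64(0.131))]
w4 336 [(238, np.float64(0.172), np.float64(0.077)), (240, np.float64(0.171), np.float64(0.077)), (242, np.float64(0.169), np.float64(0.076)), (244, np.float64(0.186), np.float64(0.113)), (246, np.float64(0.186), np.float64(0.116)), (248, np.float64(0.187), np.float64(0.119)), (250, np.float64(0.186), np.float64(0.12)), (252, np.float64(0.186), np.float64(0.122)), (254, np.float64(0.186), np.float64(0.125)), (256, np.float64(0.186), np.float64(0.127)), (258, np.float64(0.186), np.float64(0.128)), (260, np.float64(0.187), np.float64(0.13))]
```

The depth shows the finger ends about 32 mm above the reported TCP, so the fingers closed above the bar. Finger ends at about 0.051 mean a reported TCP of about 0.019. I'll open, then go down while watching the force.

>>> step_arm:
  plan: "0 0 0 0 0 0 5;0 0 0 0 0 0 5;0 0 0 0 0 0 5;0 0 0 0 0 0 5;0 0 0 1 0 0 5;0 0 0 2 0 0 5;0 0 0 3 0 0 5;0 0 0 3 0 0 5"

```text
time: 5.05
tool_pos: [0.5006, 0.1759, 0.0506]
tcp_rot: [0.049, 0.706, -0.05, 0.705]
ft_force: [0.4, 0.0, -0.7]
grip_width: 0.05
```

>>> step_arm:
  plan: "0 0 0 0.8 0 -0.1 5;0 0 0 1.6 0 -0.1 5;0 0 0 2.4 0 -0.1 5;0 0 0 3.2 0 -0.1 5;0 0 0 3.2 0 -0.1 5"

```text
time: 5.68
tool_pos: [0.4989, 0.1758, 0.0178]
tcp_rot: [0.049, 0.707, -0.05, 0.704]
ft_force: [1.1, -0.2, -0.2]
grip_width: 0.05
```

>>> step_arm:
  plan: "0 0 0 0 0 0.25 3;0 0 0 0 0 0.25 1;0 0 0 0 0 0.25 0.8;0 0 0 0 0 0.25 0.8;0 0 0 0 0 0.25 0.8;0 0 0 0 0 0.25 0.8;0 0 0 0 0 0.25 0.8"
  newtons: 40

```text
time: 6.55
tool_pos: [0.5019, 0.1755, 0.0179]
tcp_rot: [0.049, 0.706, -0.05, 0.704]
ft_force: [1.3, -0.4, 1.7]
grip_width: 0.0155
```

>>> step_arm:
  plan: "0 0 0 -0.5 0 0 0.8;0 0 0 -1 0 0 0.8;0 0 0 -2 0 0 0.8;0 0 0 -3 0 0 0.8;0 0 0 -5 0 0 0.8;0 0 0 -7 0 0 0.8;0 0 0 -9 0 0 0.8;0 0 0 -10 0 0 0.8;0 0 0 -10 0 0 0.8"

```text
time: 7.68
tool_pos: [0.5026, 0.1758, 0.1187]
tcp_rot: [0.049, 0.706, -0.05, 0.705]
ft_force: [0.6, 0.1, -3.2]
grip_width: 0.0155
```

Run:
```python
from h import *
st=r.read_state();print(st['time'],st['tool_pos'],st['ft_force'],st['ft_torque'],st['grip_width'])
snap('wrist','w5')
# stand rays
z=np.load('pics/top0.npz')
```

```text
7.675 [0.50264838 0.17575191 0.11873101] [ 0.57334505  0.13494101 -3.22577257] [ 0.02306074 -0.0844475   0.03182637] 0.015466337255674582
```

View pics/w5.png

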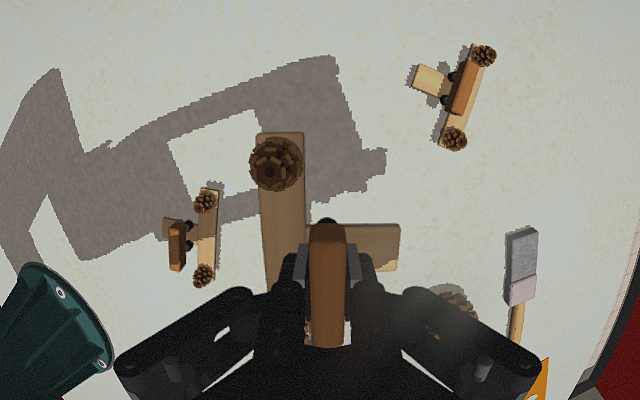

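Carrier is held (about 3.2 N). Next I'll fly past the stand so that the wrist camera can see it beside the carrier, and turn to the stand's yaw on the way.

>>> step_arm:
  plan: "0 0 0 -2 -2 0 0.8;-0.05 0 0 -3 -7 -0.3 0.8;-0.1 0 0 -3 -13 -0.6 0.8;-0.15 0 0 -3 -19 -1 0.8;-0.2 0 0 -3 -25 -1.3 0.8;-0.25 0 0 -3 -31 -1.6 0.8;-0.3 0 0 -3 -37 -2 0.8;-0.36 0 0 -3 -43 -2.2 0.8;-0.41 0 0 -3 -48 -2.4 0.8;-0.41 0 0 -3 -52 -2.6 0.8"

```text
time: 8.98
tool_pos: [0.4024, -0.3373, 0.1478]
tcp_rot: [-0.095, 0.702, 0.095, 0.7]
ft_force: [1.4, 0.2, -4.2]
grip_width: 0.0155
```

>>> step_arm:
  plan: "0 0 0 0 -1 0 0.8;0 0 0 0 -1 0 0.8;0 0 0 0 -1 0 0.8;0 0 0 0 -1 0 0.8"

```text
time: 9.48
tool_pos: [0.4051, -0.3454, 0.1476]
tcp_rot: [-0.095, 0.702, 0.096, 0.699]
ft_force: [0.0, 0.3, -3.7]
grip_width: 0.0154
```

Run:
```python
from h import *
st=r.read_state();print(st['time'],st['tool_pos'],st['ft_force'],st['ft_torque'],st['grip_width'],R.from_quat(st['tcp_rot']).as_matrix().round(3).tolist())
snap('wrist','w6')
```

```text
9.475 [ 0.40514316 -0.34539024  0.14757278] [ 0.0453451   0.25192043 -3.72607942] [ 0.02336534 -0.02207252  0.01942735] 0.01540414098078116 [[-0.004, -0.267, 0.964], [0.001, 0.964, 0.267], [-1.0, 0.002, -0.004]]
```

View pics/w6.png

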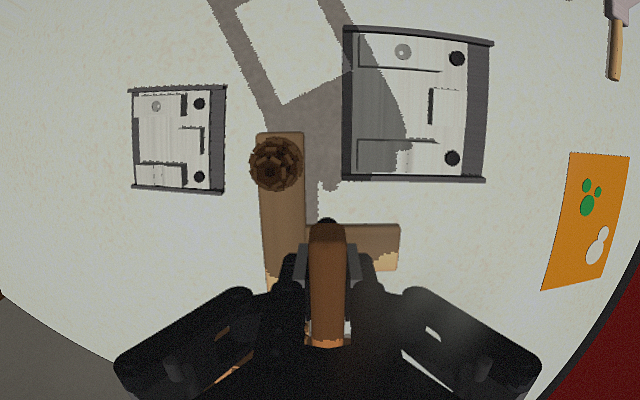

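Run:
```python
import cv2,numpy as np
a=cv2.imread('pics/w6.png');c=cv2.resize(a[20:190,335:500],None,fx=3.5,fy=3.5,interpolation=2)
b=cv2.resize(a[210:360,300:355],None,fx=3.5,fy=3.5,interpolation=2)
o=np.zeros((600,800,3),np.uint8);o[:c.shape[0],:c.shape[1]]=c;o[:b.shape[0],600:600+b.shape[1]]=b;cv2.imwrite('pics/crop2.png',np.clip(o*1.4,0,255))
```

```text
[ WARN:0@0.107] global loadsave.cpp:1063 imwrite_ Unsupported depth image for selected encoder is fallbacked to CV_8U.
```

View pics/crop2.png

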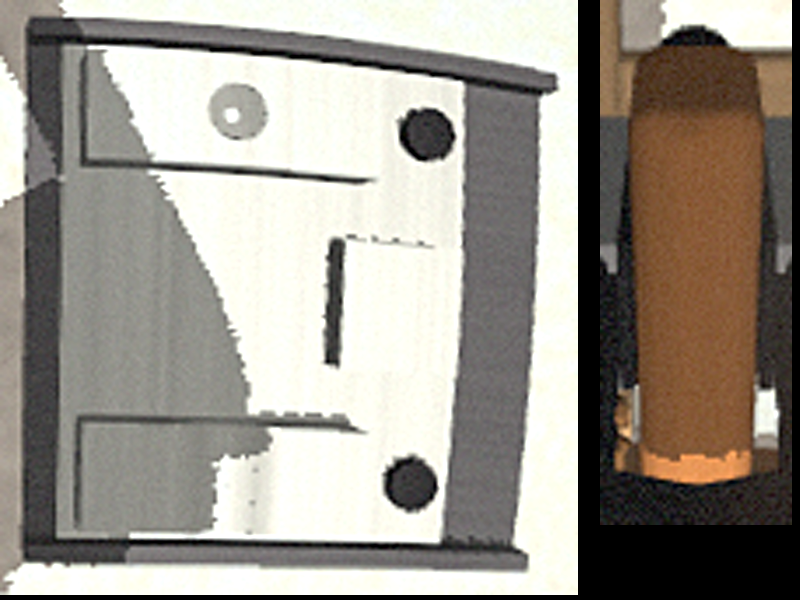

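Run:
```python
from h import *
z=np.load('pics/w6.npz');st=r.read_state();R0=R.from_quat(st['tcp_rot']);tp=st['tool_pos']
tl=lambda p:(R0.inv().apply(p-tp)*100).round(2)
zt=tp[2]+.0621;a=fray(z,327.3,242.3,zt);b=fray(z,327.1,347.7,zt);print('bar',a,b,np.linalg.norm(a-b),tl((a+b)/2),tl(a),tl(b))
e=fray(z,282,133,tp[2]-.0179+.03);print('crossbar far edge mid',tl(e)); 
for q in((257,133),(304,133)):print('crossbar corner',tl(fray(z,*q,tp[2]-.0179+.03)))
print('stem end corners',[tl(fray(z,*q,tp[2]-.0179+.03)) for q in((400,224),(399,271))])
c=fray(z,403,51.7,.034);g=fray(z,403.6,161.4,.034);y=c-g;print('cone',c,'groove',g,np.linalg.norm(y),np.degrees(np.arctan2(-y[0],y[1])))
X=lambda u,v:(335+u/3.5,20+v/3.5)
for n,q,h in(('railTL',(32,20),.018),('railTR',(555,75),.018),('railBL',(27,560),.018),('railBR',(525,567),.018),('flat TL',(342,240),.0289),('flat BL',(338,365),.0289)):print(n,fray(z,*X(*q),h))
```

```text
bar [ 0.3995726  -0.31965547  0.20980898] [ 0.41470834 -0.37454313  0.20980898] 0.0569363310085545 [-6.21 -0.18  0.12] [-6.21  2.66  0.13] [-6.21 -3.03  0.12]
crossbar far edge mid [-1.19  6.35 -2.19]
crossbar corner [-1.19  6.39 -3.51]
crossbar corner [-1.2   6.34 -1.06]
stem end corners [array([-1.22,  1.34,  4.21]), array([-1.23, -1.74,  4.45])]
cone [ 0.43839195 -0.20292438  0.034     ] groove [ 0.46935001 -0.30174704  0.034     ] 0.10355829303546743 17.394147935121865
railTL [ 0.38022133 -0.19164752  0.018     ]
railTR [ 0.53182988 -0.14952069  0.018     ]
railBL [ 0.4204669  -0.33888491  0.018     ]
railBR [ 0.57186736 -0.29718447  0.018     ]
flat TL [ 0.47696038 -0.2260457   0.0289    ]
flat BL [ 0.48635364 -0.25940811  0.0289    ]
```

>>> step_arm:
  plan: "0 0 0 0 3 3.5 0.8;0 0 0 0 6 7 0.8;0 0 0 0 8 9.4 0.8;0 0 0 2 8.05 9.4 0.8;0 0 0 5 8.05 9.4 0.8;0 0 0 7 8.05 9.4 0.8;0 0 0 8.3 8.05 9.4 0.8;0 0 0 8.6 8.05 9.4 0.8;0 0 0 8.6 8.05 9.4 0.8"

```text
time: 10.65
tool_pos: [0.4744, -0.2431, 0.0619]
tcp_rot: [-0.095, 0.702, 0.095, 0.7]
ft_force: [0.7, 0.2, -3.3]
grip_width: 0.0154
```

Run:
```python
from h import *
st=r.read_state();print(st['time'],st['tool_pos'],st['ft_force'],st['ft_torque']);go([.4743,-.2426,.060],np.radians(15.4))
snap('wrist','w7');snap('scene','s7')
a=cv2.imread('pics/s7.png')
```

```text
10.65 [ 0.47442075 -0.24310115  0.06192199] [ 0.72693785  0.20695386 -3.2794665 ] [ 0.02722936 -0.05510627 -0.00858916]
turn [ 0.001 -0.003 -0.001] shift cm [0.19 0.05 0.  ] axes z [ 0.964  0.267 -0.003] y [-0.267  0.964  0.001]
```

>>> step_arm:
  plan: "0 0 0 0.4 0.05 0 0.8;0 0 0 0.7 0.05 0 0.8;0 0 0 0.8 0.05 0 0.8;0 0 0 0.8 0.05 0 0.8"

```text
time: 11.25
tool_pos: [0.4744, -0.2429, 0.0542]
tcp_rot: [-0.095, 0.702, 0.095, 0.7]
ft_force: [1.0, -0.2, -4.7]
grip_width: 0.0156
```

>>> step_arm:
  plan: "0 0 0 0.1 0 0 0.8;0 0 0 0.2 0 0 0.8;0 0 0 0.2 0 0 0.8;0 0 0 0.2 0 0 0.8"

```text
time: 11.75
tool_pos: [0.4744, -0.2429, 0.0522]
tcp_rot: [-0.095, 0.702, 0.095, 0.7]
ft_force: [0.2, -0.3, -3.0]
grip_width: 0.0156
```

>>> step_arm:
  plan: "0 0 0 0.1 0 0 0.8;0 0 0 0.2 0 0 0.8;0 0 0 0.2 0 0 0.8;0 0 0 0.2 0 0 0.8"

```text
time: 12.25
tool_pos: [0.4743, -0.2428, 0.0501]
tcp_rot: [-0.095, 0.702, 0.095, 0.7]
ft_force: [0.6, 0.1, -2.9]
grip_width: 0.0152
```

>>> step_arm:
  plan: "0 0 0 0.05 0 0 0.8;0 0 0 0.1 0 0 0.8;0 0 0 0.1 0 0 0.8;0 0 0 0.1 0 0 0.8"

```text
time: 12.75
tool_pos: [0.4744, -0.2428, 0.0492]
tcp_rot: [-0.095, 0.702, 0.095, 0.7]
ft_force: [-0.4, 0.5, -1.3]
grip_width: 0.015
```

>>> step_arm:
  plan: "0 0 0 0.05 0 0 0.8;0 0 0 0.1 0 0 0.8;0 0 0 0.1 0 0 0.8;0 0 0 0.1 0 0 0.8"

```text
time: 13.25
tool_pos: [0.4745, -0.2428, 0.0483]
tcp_rot: [-0.095, 0.702, 0.095, 0.7]
ft_force: [-0.1, 1.3, 0.2]
grip_width: 0.0154
```

>>> step_arm:
  plan: "0 0 0 0.05 0 0 0.8;0 0 0 0.1 0 0 0.8;0 0 0 0.1 0 0 0.8;0 0 0 0.1 0 0 0.8"

```text
time: 13.75
tool_pos: [0.4745, -0.2428, 0.0474]
tcp_rot: [-0.095, 0.702, 0.095, 0.7]
ft_force: [0.3, 1.6, 2.3]
grip_width: 0.0158
```

>>> step_arm:
  plan: "0 0 0 0.05 0 0 0.8;0 0 0 0.1 0 0 0.8;0 0 0 0.1 0 0 0.8;0 0 0 0.1 0 0 0.8"

```text
time: 14.25
tool_pos: [0.4746, -0.2428, 0.0464]
tcp_rot: [-0.095, 0.701, 0.095, 0.7]
ft_force: [-0.3, 1.8, 2.5]
grip_width: 0.0157
```

>>> step_arm:
  plan: "0 0 0 0 0.1 0 0.8;0 0 0 0 0.15 0 0.8;0 0 0 0 0.15 0 0.8;0 0 0 0 0.15 0 0.8"

```text
time: 14.75
tool_pos: [0.4741, -0.2415, 0.0464]
tcp_rot: [-0.095, 0.702, 0.095, 0.7]
ft_force: [-0.9, -0.8, 3.1]
grip_width: 0.0155
```

>>> step_arm:
  plan: "0 0 0 0 0.05 0 0.8;0 0 0 0 0.1 0 0.8;0 0 0 0 0.1 0 0.8;0 0 0 0 0.1 0 0.8"

```text
time: 15.25
tool_pos: [0.4739, -0.2408, 0.0464]
tcp_rot: [-0.095, 0.701, 0.095, 0.7]
ft_force: [-0.8, -2.3, 1.1]
grip_width: 0.0152
```

>>> step_arm:
  plan: "0 0 0 0 -0.1 -0.05 0.8;0 0 0 0 -0.1 -0.05 0.8;0 0 0 0 -0.1 -0.05 0.8;0 0 0 0 -0.1 -0.05 0.8"

```text
time: 15.75
tool_pos: [0.4737, -0.2413, 0.0463]
tcp_rot: [-0.095, 0.702, 0.095, 0.7]
ft_force: [0.2, 3.8, 2.2]
grip_width: 0.0155
```

>>> step_arm:
  plan: "0 0 0 0.05 0 0 0.8;0 0 0 0.1 0 0 0.8;0 0 0 0.1 0 0 0.8;0 0 0 0.1 0 0 0.8"

```text
time: 16.25
tool_pos: [0.4737, -0.2412, 0.0453]
tcp_rot: [-0.095, 0.702, 0.095, 0.7]
ft_force: [0.4, 3.4, 2.6]
grip_width: 0.0155
```

>>> step_arm:
  plan: "0 0 0 0.05 0 0 0.8;0 0 0 0.1 0 0 0.8;0 0 0 0.1 0 0 0.8;0 0 0 0.1 0 0 0.8"

```text
time: 16.75
tool_pos: [0.4737, -0.2413, 0.0444]
tcp_rot: [-0.095, 0.701, 0.095, 0.7]
ft_force: [0.7, 3.7, 4.7]
grip_width: 0.0156
```

>>> step_arm:
  plan: "0 0 0 0 0.04 0 0.8;0 0 0 0 0.04 0 0.8;0 0 0 0 0.04 0 0.8"

```text
time: 17.12
tool_pos: [0.4737, -0.2412, 0.0445]
tcp_rot: [-0.095, 0.701, 0.095, 0.7]
ft_force: [-0.1, 1.2, 3.3]
grip_width: 0.0154
```

```bash
cat >> h.py <<'E'
def wpts(z):
    vv,uu=np.mgrid[:400,:640];x=(uu-z['cx'])/z['fx'];y=(vv-z['cy'])/z['fy'];t=np.hypot(x,y)+1e-9;s=np.tan(t)/t;d=z['d']
    return np.stack([x*s*d,-y*s*d,-d],-1)@z['T'][:3,:3].T+z['T'][:3,3]
E
python3 - <<'E'
from h import *
st=r.read_state();print(st['time'],st['tool_pos'],st['ft_force'],st['ft_torque'])
snap('wrist','w8')
for n,off in(('w5',0.0),('w8',0)):
    z=np.load(f'pics/{n}.npz');W=wpts(z)
    for nm,(u,v) in dict(xbarfar=(282,140),xbarL=(275,200),xbarmid=(280,240),xbarR=(295,220),stem=(380,235),stem2=(390,260)).items():
        print(n,nm,np.median(W[v-3:v+4,u-3:u+4].reshape(-1,3),0).round(4))
a=cv2.imread('pics/w8.png');cv2.imwrite('pics/w8b.png',a)
E
```

```text
17.125 [ 0.47372223 -0.24117104  0.0444782 ] [-0.06132268  1.15095236  3.32790926] [ 0.3025836  -0.03150323 -0.11351407]
w5 xbarfar [0.491  0.2395 0.1403]
w5 xbarL [0.4796 0.2064 0.1294]
w5 xbarmid [0.4775 0.1824 0.1293]
w5 xbarR [0.4884 0.1934 0.1292]
w5 stem [0.5347 0.177  0.1287]
w5 stem2 [0.5396 0.1599 0.1287]
w8 xbarfar [ 0.438  -0.1877  0.0695]
w8 xbarL [ 0.4406 -0.2215  0.0583]
w8 xbarmid [ 0.4483 -0.244   0.0581]
w8 xbarR [ 0.4537 -0.2299  0.0581]
w8 stem [ 0.5017 -0.2262  0.0576]
w8 stem2 [ 0.513  -0.2402  0.0574]
```

View pics/w8b.png

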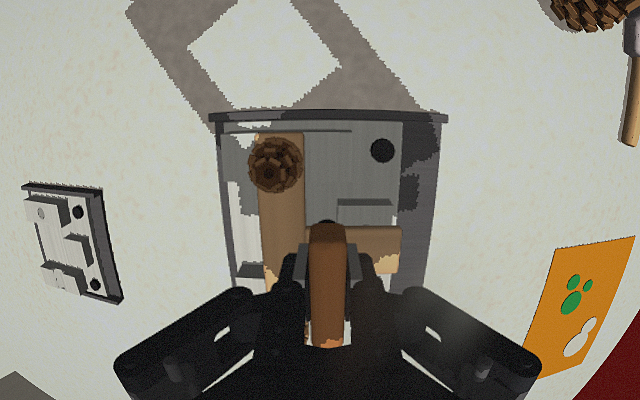

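Plate is level at about 58 mm (home is 58.9), so all three feet look home. I'll ease the spring, release so the carrier settles freely, then press from above with closed fingers.

>>> step_arm:
  plan: "0 0 0 -0.1 0.03 0 0.8;0 0 0 -0.2 0.03 0 0.8;0 0 0 -0.2 0.03 0 1.6;0 0 0 -0.2 0.03 0 2;0 0 0 -0.2 0.03 0 3;0 0 0 -0.2 0.03 0 4;0 0 0 -0.2 0.03 0 4.5;0 0 0 -0.2 0.03 0 4.5"

```text
time: 18.18
tool_pos: [0.4736, -0.2408, 0.0464]
tcp_rot: [-0.095, 0.701, 0.095, 0.7]
ft_force: [0.6, -0.2, -1.1]
grip_width: 0.0453
```

>>> step_arm:
  plan: "0 0 0 -1 0 0 4.5;0 0 0 -3 0 0 4.5;0 0 0 -5 0 0 4.5;0 0 0 -6.5 0 0 4.5;0 0 0 -6.5 0 0 4.5"

```text
time: 18.8
tool_pos: [0.4747, -0.2415, 0.1129]
tcp_rot: [-0.096, 0.701, 0.094, 0.701]
ft_force: [-0.5, -0.1, -1.1]
grip_width: 0.045
```

Run:
```python
from h import *
st=r.read_state();print(st['time'],st['tool_pos'],st['ft_force'],st['grip_width'])
snap('wrist','w9');z=np.load('pics/w9.npz');W=wpts(z);R0=R.from_quat(st['tcp_rot']);L=R0.inv().apply(W.reshape(-1,3)-st['tool_pos']).reshape(W.shape)
hsv=cv2.cvtColor(z['p'],cv2.COLOR_RGB2HSV)
near=(abs(L[...,2])<.09)&(abs(L[...,1])<.09)&(hsv[...,1]>70)&(hsv[...,0]<25)&(hsv[...,2]>60)
pl=near&(W[...,2]>.052)&(W[...,2]<.065)
P=W[pl];A=np.c_[P[:,:2]-P[:,:2].mean(0),np.ones(len(P))];c=np.linalg.lstsq(A,P[:,2],rcond=None)[0];print('plate n',len(P),'slope',c[:2],'z',c[2])
b=near&(W[...,2]>.102)&(W[...,2]<.115);B=L[b];print('bar',len(B),np.percentile(B,[2,98],axis=0).round(4),np.median(W[b][:,2]))
```

```text
18.8 [ 0.47474776 -0.24146085  0.11285881] [-0.45589435 -0.07815986 -1.09090573] 0.04502366806484699
plate n 5141 slope [-0.00913754  0.00264295] z 0.057896530718878216
bar 2068 [[ 0.0038 -0.0309 -0.007 ]
 [ 0.0075  0.0249  0.0078]] 0.10766717042838377
```

Carrier is released and level, with the plate at 57.9 mm (same camera bias as before). Next: close the fingers and press the bar from above.

>>> step_arm:
  plan: "0 0 0 0 -0.3 0.05 2;0 0 0 0 -0.3 0.05 0;0 0 0 0 -0.3 0.05 0;0 0 0 0.5 -0.3 0.05 0;0 0 0 1 -0.3 0.05 0;0 0 0 2 -0.3 0.05 0;0 0 0 2.7 -0.3 0.05 0;0 0 0 2.9 -0.3 0.05 0;0 0 0 2.9 -0.3 0.05 0"

```text
time: 19.98
tool_pos: [0.4752, -0.2438, 0.0828]
tcp_rot: [-0.095, 0.701, 0.095, 0.7]
ft_force: [-0.1, 0.3, 0.1]
grip_width: 0.0004
```

>>> step_arm:
  plan: "0 0 0 0.1 0 0 0;0 0 0 0.2 0 0 0;0 0 0 0.3 0 0 0;0 0 0 0.3 0 0 0;0 0 0 0.3 0 0 0"

```text
time: 20.6
tool_pos: [0.4754, -0.2439, 0.0799]
tcp_rot: [-0.095, 0.701, 0.095, 0.7]
ft_force: [-0.0, 0.2, 1.7]
grip_width: -0.0001
```

>>> step_arm:
  plan: "0 0 0 0.1 0 0 0;0 0 0 0.2 0 0 0;0 0 0 0.3 0 0 0;0 0 0 0.3 0 0 0;0 0 0 0.3 0 0 0"

```text
time: 21.22
tool_pos: [0.4755, -0.2439, 0.077]
tcp_rot: [-0.095, 0.701, 0.095, 0.7]
ft_force: [-0.4, 1.0, 3.9]
grip_width: -0.0001
```

>>> step_arm:
  plan: "0 0 0 0.1 0 0 0;0 0 0 0.2 0 0 0;0 0 0 0.2 0 0 0;0 0 0 0.2 0 0 0"

```text
time: 21.72
tool_pos: [0.4755, -0.2438, 0.075]
tcp_rot: [-0.095, 0.701, 0.095, 0.7]
ft_force: [-0.7, 1.0, 5.9]
grip_width: 0.0
```

>>> step_arm:
  plan: "0 0 0 0.1 0 0 0;0 0 0 0.2 0 0 0;0 0 0 0.2 0 0 0;0 0 0 0.2 0 0 0;0 0 0 0.2 0 0 0"

```text
time: 22.35
tool_pos: [0.4755, -0.2438, 0.0732]
tcp_rot: [-0.095, 0.701, 0.095, 0.7]
ft_force: [-1.2, 0.7, 6.1]
grip_width: -0.0001
```

Run:
```python
from h import *
for i in range(3):
    st=r.read_state();snap('wrist',f'wp{i}');print(st['time'],st['tool_pos'],st['ft_force'],st['ft_torque'])
z=np.load('pics/wp0.npz');W=wpts(z);hsv=cv2.cvtColor(z['p'],cv2.COLOR_RGB2HSV);R0=R.from_quat(st['tcp_rot']);L=R0.inv().apply(W.reshape(-1,3)-st['tool_pos']).reshape(W.shape)
near=(abs(L[...,2])<.09)&(abs(L[...,1])<.09)&(hsv[...,1]>70)&(hsv[...,0]<25)&(hsv[...,2]>60)
for lo,hi in((.052,.065),(.09,.112)):
    m=near&(W[...,2]>lo)&(W[...,2]<hi);P=W[m];A=np.c_[P[:,:2]-P[:,:2].mean(0),np.ones(len(P))];print(len(P),np.linalg.lstsq(A,P[:,2],rcond=None)[0],np.percentile(P[:,2],[10,50,90]))
```

```text
22.35 [ 0.47553695 -0.24384919  0.07321205] [-1.16453013  0.7427379   6.06327695] [ 0.27449046  0.16120977 -0.02311974]
22.4 [ 0.47557782 -0.24388083  0.07321798] [-1.44101421  1.44469483  7.38423744] [ 0.2029193   0.15267728 -0.0106175 ]
22.45 [ 0.47556802 -0.24386772  0.07321315] [-0.19643404  1.55821499  6.08007424] [0.2091712  0.18047577 0.01349729]
6713 [-0.01254898  0.00221393  0.05777766] [0.05681851 0.05777575 0.05869823]
1306 [ 0.1718733  -0.09779934  0.0993154 ] [0.09607715 0.1002554  0.10120687]
```

Bar is pressed about 6 to 6.5 mm: the depth shows about 6.5 mm lower, and 6.5 N corresponds to about 6.3 mm. The feet are still home. I'll hold briefly and then lift off.

>>> step_arm:
  plan: "0 0 0 0.04 0 0 0;0 0 0 0.04 0 0 0;0 0 0 0.04 0 0 0;0 0 0 -0.2 0 0 0;0 0 0 -0.5 0 0 0;0 0 0 -0.8 0 0 0;0 0 0 -1.5 0 0 0;0 0 0 -3 0 0 0;0 0 0 -5 0 0 0;0 0 0 -5 0 0 0"

```text
time: 23.75
tool_pos: [0.477, -0.2447, 0.1252]
tcp_rot: [-0.096, 0.7, 0.094, 0.701]
ft_force: [0.2, -0.3, -0.1]
grip_width: 0.0
```

Run:
```python
from h import *
st=r.read_state();print(st['time'],st['tool_pos'],st['ft_force'])
snap('wrist','w10');snap('top','t10');z=np.load('pics/w10.npz');W=wpts(z);hsv=cv2.cvtColor(z['p'],cv2.COLOR_RGB2HSV);R0=R.from_quat(st['tcp_rot']);L=R0.inv().apply(W.reshape(-1,3)-st['tool_pos']).reshape(W.shape)
near=(abs(L[...,2])<.09)&(abs(L[...,1])<.09)&(hsv[...,1]>70)&(hsv[...,0]<25)&(hsv[...,2]>60)
for lo,hi in((.052,.065),(.1,.115)):
    m=near&(W[...,2]>lo)&(W[...,2]<hi);P=W[m];A=np.c_[P[:,:2]-P[:,:2].mean(0),np.ones(len(P))];print(len(P),np.linalg.lstsq(A,P[:,2],rcond=None)[0],np.percentile(P[:,2],[10,50,90]))
t=W[60:110,20:100].reshape(-1,3);print('table z',np.median(t[:,2]))
a=cv2.imread('pics/w10.png');b=cv2.imread('pics/t10.png');o=np.zeros((400,800,3),np.uint8);o[:,:400]=a[:,150:550];o[:400,400:]=b[0:400,180:580];cv2.imwrite('pics/fin.png',o)
```

```text
23.75 [ 0.47697928 -0.2447459   0.12519217] [ 0.19795437 -0.3422487  -0.08183723]
4827 [-0.0093562   0.00371674  0.05789543] [0.05689114 0.05787001 0.05883594]
1499 [0.00657855 0.00048824 0.10757634] [0.10638561 0.10772933 0.1085992 ]
table z -0.0011886780723419088
```

View pics/fin.png

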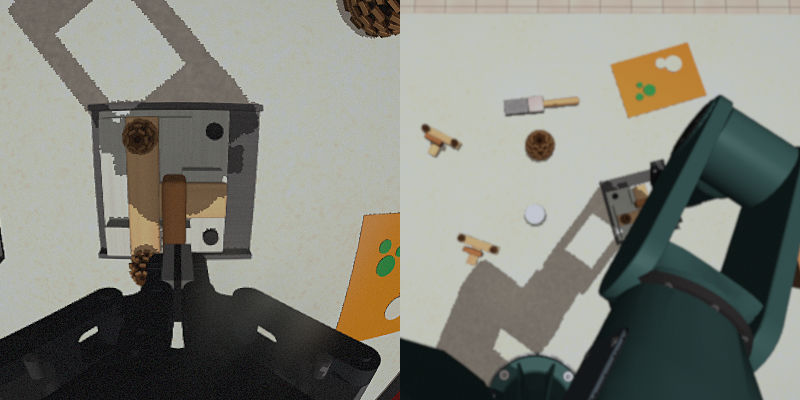

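Correcting for the table reading (-1.2 mm) puts the plate at 59.1 mm (home 58.9) and the bar top at 108.8 mm (handle up, 108.9). The bystanders are where they were.

```bash
python3 -c "
from cell import r
print(r.job_done())"
```

```text
the job is handed in; nothing more can be done
None
```

The carrier is on the larger stand with all three feet home, its handle has been pressed and is back up, and the job is handed in. No verdict was reported.

**What I did:**
- I gripped the largest carrier by its bar, carried it over and lowered it until contact. I eased it sideways until it settled in the seats, then let go.
- I pressed the bar from above with closed fingers, about 6 to 6.5 mm for more than 0.3 s at about 6.5 N. Then I withdrew. The arm finished at about 23.8 s, clear of everything.

**Last checks:**
- **Height:** after correcting for the camera's table reading of -1.2 mm, the plate top is at 59.1 mm (home is 58.9) and the bar top at 108.8 mm (handle up is 108.9).
- **Level:** the fitted plate slope was about 0.009 rad, and a similar slope showed while the carrier hung in the gripper. I took it as camera bias and called the carrier level.
- **Bystanders:** the jar, pine cone and brush look unmoved in the top view; I did not measure them.

**What went wrong or disagreed:**
- **Missed grasp:** the first grasp closed above the bar. The finger ends are about 32 mm above the reported TCP, found from depth, and I corrected for it. That try pressed the bar with about 2.3 N but moved nothing visibly.
- **Bar position:** the top and wrist cameras disagreed on the bar's place by 5 to 10 mm. I used the wrist view.
- **Side force:** while seating, the side force reached 3.8 N and swung as the bar slipped slightly in the pads. That is why I released the carrier before pressing.

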